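Load a sealant cartridge into the caulking gun and take up the slack

TASK

Gently lay the sealant cartridge that lies loose on the counter into the open cradle of the caulking gun, its threaded stub towards the slotted front plate. Then pump the trigger until the pusher has driven the cartridge home against the front plate and presses on it firmly, but gently enough not to crush it, and finish while holding the trigger squeezed, so that the pressure stays on. Leave the other things on the counter where they lie.

Things in the scene. Friction and masses are not known exactly. Their poses are not given: they have to be found in the camera images.
- gun: Caulking gun (loose, 1.2 kg), lying on its side with its cradle turned open side up. Origin on the counter under the rod axis, at the cradle's rear plate; +y runs along the gun to the front plate, the black handle sticks out to -x, z is up. Rod and cradle axis 30 mm up. Drive housing y = -11 to -89 mm, 46 mm high. Friction alone keeps it in place.
- gun_bed (a point): Middle of the cradle's floor, gun (0, 155, 3.4) mm. Cradle: shallow dark steel trough, gun y = 0 to 276 mm, 53 mm inner diameter, 48 mm wide over its edges, which are 15 mm high. A cartridge laid in it along gun +y has its axis 29 mm above the counter and 33 to 45 mm of slack between pusher and front plate.
- gun_front (a point): Foot of the slot in the front plate, gun (0, 276, 16) mm, on the rear face against which the cartridge's shoulder comes home. The plate is a fork 6 mm thick, 56 mm wide and 46 mm high; its slot, 26 mm wide and open at the top, takes the cartridge's stub.
- gun_grip (a point): Where to put the middle of the grasp for pumping, gun (-100, -59, 30) mm: half way over handle and trigger when squeezed. Come from above, close along gun y. Handle: x = -38 to -130, y = -57 to -79, z = 17 to 43 mm, its butt 44 mm high. Over both, handle and trigger measure 61 mm here when let go (trigger's front face at y = -18 mm) and 41 mm at the stop.
- gun_trigger (a joint): Aluminium trigger (rad), 12 mm thick, 20 mm high, in front of the handle, on an upright pin at gun (-42, -34) mm, reaching to x = -140 mm. 0 = let go (a spring of 3 to 5 N at the grip returns it), 0.36 = at its stop just short of the handle. With the pusher on a seated cartridge it stops short; each newton of grip then gives about 1.5 N of push. Let go, the push drops under 5 N.
- gun_rod (a joint): Notched steel rod with the pusher disc (45 mm diameter), in m: 0 = fully drawn back, grows forward, at most 0.052. Disc's front face at gun y = 16 mm + this value. Each full squeeze of the trigger drives it 6 to 12 mm by a pawl in 6 mm notches; as the trigger returns the rod stays (4 N friction).
- cartridge: Sealant cartridge lying on the counter: rigid tube, 52 mm diameter, 0.3 to 0.5 kg. Origin at mid length on its underside, axis 25 mm up, +x along it to the threaded stub. Tube from x = -117 (piston end) to +98 mm (shoulder), then the stub, 17 mm thick, to +117. Can roll. Grip it across from above at its middle. A push of 10 to 60 N is firm; 80 N crushes it.
- cartridge_shoulder (a point): Centre of the cartridge's shoulder, the front end of the tube from which the stub sticks out, on its axis.
- cartridge_tail (a point): Centre of the cartridge's piston end, on its axis, where the pusher presses.
- tape_measure: Tape measure, 76 x 74 x 34 mm, a bystander; origin under its middle.
- spare_nozzle: Spare nozzle lying on the counter, 131 x 20 x 21 mm, a bystander; origin under its middle.
- epoxy_carton: Long flat carton, 145 x 46 x 37 mm, a bystander; origin under its middle.
- masking_roll: Roll of masking tape lying flat, 96 mm diameter, 30 mm high, a bystander; origin under its middle.

How it is judged (in metres and radians):
On the way, in this order (a step that is already met when the one before it is completed fails the run):
1. the cartridge lies in the cradle, stub forward, let go (x of cartridge_shoulder in the frame of gun between -0.008 and 0.008 m and x of cartridge_tail in the frame of gun between -0.008 and 0.008 m and z of each of cartridge_shoulder, cartridge_tail in the frame of gun below 0.037 m and contact force between the fingers and cartridge below 0.3 N and y of cartridge_shoulder in the frame of gun between 0.228 and 0.28 m), for 0.3 s.
2. the pusher bears on the cartridge, which is home against the front plate (x of cartridge_shoulder in the frame of gun between -0.008 and 0.008 m and x of cartridge_tail in the frame of gun between -0.008 and 0.008 m and z of each of cartridge_shoulder, cartridge_tail in the frame of gun below 0.037 m and y of cartridge_shoulder in the frame of gun above 0.271 m and contact force between gun_rod and cartridge above 8 N), for 0.2 s.
At the end, for the whole second after the job is handed in: The cartridge lies in the cradle (axis within 8 mm), shoulder within 5 mm of the front plate; the fingers hold the trigger squeezed (over 3 N) and touch neither cartridge nor rod; the pusher presses on the cartridge with more than 8 N; the gun lies flat on the counter (all of step 2 and contact force between the fingers and cartridge below 0.3 N and contact force between the fingers and gun_trigger above 3 N and contact force between the fingers and gun_rod below 0.3 N and value of joint gun_trigger above 0.02 rad and angle between gun's own z axis and vertical below 0.1 rad and height (world z) of gun below 0.01 m); the arm keeps its last pose, push and grip.
It fails at once if the cartridge is crushed: pushed with more than 80 N (contact force between gun_rod and cartridge above 80 N).
It fails at once if the cartridge is dropped: out of the fingers and moving faster than 0.7 m/s, as after a fall of 25 mm (linear speed of cartridge above 0.7 m/s and contact force between the fingers and cartridge below 0.1 N).
It fails at once if another thing on the counter is moved more than 20 mm (distance of any of tape_measure, spare_nozzle, epoxy_carton, masking_roll from where it was at the start of the episode above 0.02 m).
It also fails if it takes over 64 s, if anything falls off the work surface, if the arm or the gripper's body presses on something with over 40 N, if the wrist force passes 120 N, or if a joint passes its speed limit or range.

ROBOT

A 6-joint arm with a two-finger parallel gripper is mounted at the origin on a cart in front of the work surface, level with it; the furniture and walls round the work are solid. World frame = base frame: x ahead of the robot, y to its left, z up, the work surface at z = 0. Lengths are in mm, angles in rad, forces in N, time in s.
With the tool pointing down it reaches from about 400 to 925 mm from the base axis. Payload 12.5 kg.
Tool frame: the origin (TCP) lies on the front face of the gripper's body, between the roots of the fingers; the fingertips stand 78 mm ahead of it and the grasp point (between the pads) lies 59 mm ahead of it (env.nose_length is the distance from the TCP to the fingertips, in mm); z points along the fingers, y is the line along which they close (so a half turn about z gives the same grasp; the last joint's range is limited). The gripper opens to 95 mm and grips with 3 to 60 N. Pads are 20 mm wide; open, the fingers measure 119 mm over their backs; the gripper's body (75 mm by 180 mm) begins 59 mm behind the grasp point.
Start: joints at [1.027, 0.491, 1.559, -0, 1.092, -0.106], TCP at [264.95, 566.074, 292.261] pointing down, gripper open.
Joint ranges: [-3.1, 3.1], [-0.84, 2.19], [0.05, 2.79], [-1.13, 4.28], [0.06, 2.93], [-2.69, 2.69]. Speed limits (rad/s): [2.22, 2.22, 2.79, 3.14, 3.14, 3.14].

INTERFACE

Orientations are given as [roll, pitch, yaw] about the fixed x, y, z axes, in that order (R = Rz(yaw) Ry(pitch) Rx(roll)).
In Python, from cell import env gives the robot as it stands.
- The arm moves only by the tool jog_arm, never from a script. Its argument "motion" is a list of rows, each a list of 7 numbers: the turn, a rotation vector about the tool's x, y, z in degrees, then the shift along the tool's x, y, z in mm, then the finger opening in mm, from 0 to 95.1. In form: [[wx, wy, wz, x, y, z, hand], ...]. A call has 1 to 10 rows; each row shifts and turns the commanded pose from where the row before left it, along the tool's axes as they then stand; what a row does not reach is not made up. A row lasts 1/8 s, in which the tool goes at most 62.5 mm and 10.7 degrees, less where a joint would pass 70% of its speed; a pose out of reach is approached as far as the arm can. A call is refused whole if a number of a shift passes 62.5 or a number of a turn 10.7, either way. A call with a gripper value outside its range is refused whole. The fingers move at their own pace and stop on an object; the grip force is fixed at half the most. Time passes only in rows, so rows that do not move let the fingers close. It gives the time, the measured TCP pose, the force, the opening and the grip force at its end, in the units of the state.
- env.state(): the state, without advancing time (a new reading comes with each control period).
- env.read_camera(name): name is "side" or "top" or "wrist"; returns a dict with "color" (400x640x3 uint8, red, green, blue), "z_map" (400x640 float32, mm along the optical axis (not along the pixel's ray), 0 where there is no reading), "camera_matrix" (3x3 intrinsics, pixels), "world_to_cam" (4x4, takes a point from world to camera coordinates). Camera axes: x right, y up, looking along -z (the intrinsics and any distortion apply to the point x, -y, -z); pixel columns grow to the right and rows downward; lengths in mm; the calibration is good to about 2 mm. A picture is of the moment at which its call begins.
- env.job_done(): hands the job in; it is judged then, once.
Trained networks look in the newest picture that a camera, given by its name, has taken for a name from the list of things; names that differ only in an ending like _2 or _b are one class to them, and where a whole thing is asked for, a point or a joint stands for the part that bears it (a point fixed in the world has none). Each returns a list of dicts, best first, with "score" (0 to 1); they miss things now and then, are a little off and sometimes report something else, mostly with a low value. They report only what shows in the picture. A call takes as long as a camera call.
- env.recognise(camera, thing): "location" ([column, row] in pixels, amid what is visible of it).
The state is a dict: "t": time; "joints": joint angles; "qvel": joint speeds; "tau": joint torques, N m; "eef_pos": TCP position; "tcp_rot": TCP orientation; "ft_force": force on the tool from outside, world axes, zero at the start; "moment": the same for the moment, N m; "opening": opening from 0.0 (shut) to 1.0 (fully open); "grip_force": force on a finger pad.
Only numpy, scipy, OpenCV 4.12 (cv2) and the standard library are available. Lean on these libraries where they do the work, as an engineer would, in place of code of your own. Each camera call takes 0.05 s, during which the arm holds its last target. There are 200 camera calls.

## Working session

There is one attempt and no reset: what is moved stays moved. The work goes in short steps, Python scripts to look and compute and a tool call to move; the robot and the scene stay as the last step left them, time stands still between calls to the robot, and variables do not carry over. Pictures are saved under pics/ and viewed, at most 10 in all, crops included, and the job is handed in when it is done.

Besides the shell and the picture viewer there is one more tool, called as name(argument=value, ...) on one line, values as JSON. jog_arm: Moves the arm, as the interface text tells. Its arguments: {"type":"object","properties":{"motion":{"type":"array"}},"required":["motion"]}

```bash
mkdir -p pics
cat > h.py <<'E'
import numpy as np, cv2
from cell import env
def pts(c):
    z=c["z_map"].astype(float);K=c["camera_matrix"];v,u=np.mgrid[:400,:640]
    x=(u-K[0,2])/K[0,0]*z;y=(v-K[1,2])/K[1,1]*z
    P=np.stack([x,-y,-z,np.ones_like(z)],-1)
    return (P@np.linalg.inv(c["world_to_cam"]).T)[...,:3]
def save(c,n): cv2.imwrite("pics/"+n+".png",c["color"][...,::-1])
E
python3 - <<'E'
from h import *
for n in ["top","side"]:
    c=env.read_camera(n);save(c,n+"0");P=pts(c);np.save(n+".npy",P)
    for t in ["gun","gun_bed","gun_front","gun_grip","gun_trigger","gun_rod","cartridge","cartridge_shoulder","cartridge_tail","tape_measure","spare_nozzle","epoxy_carton","masking_roll"]:
        for r in env.recognise(n,t)[:2]:
            u,v=np.round(r["location"]).astype(int);print(n,t,round(r["score"],2),(u,v),P[min(v,399),min(u,639)].round())
print(env.state())
E
```

```text
top gun 0.78 (np.int64(360), np.int64(185)) [ 601. -120.   48.]
top gun_bed 0.96 (np.int64(362), np.int64(183)) [ 611. -128.   32.]
top gun_front 0.82 (np.int64(357), np.int64(183)) [ 619. -115.   -1.]
top gun_grip 0.35 (np.int64(233), np.int64(186)) [610. 277.  13.]
top gun_trigger 0.4 (np.int64(376), np.int64(212)) [ 526. -172.   -1.]
top gun_trigger 0.33 (np.int64(351), np.int64(183)) [618. -96.   4.]
top gun_rod 0.78 (np.int64(422), np.int64(191)) [ 584. -310.   34.]
top gun_rod 0.7 (np.int64(232), np.int64(185)) [612. 278.  20.]
top cartridge 0.79 (np.int64(259), np.int64(230)) [466. 184.  48.]
top cartridge_shoulder 0.61 (np.int64(260), np.int64(228)) [472. 181.  53.]
top cartridge_tail 0.63 (np.int64(258), np.int64(231)) [463. 187.  47.]
top cartridge_tail 0.49 (np.int64(362), np.int64(185)) [ 612. -130.    4.]
top tape_measure 0.67 (np.int64(202), np.int64(225)) [485. 363.  30.]
top tape_measure 0.44 (np.int64(229), np.int64(197)) [578. 292.  -2.]
top spare_nozzle 0.6 (np.int64(351), np.int64(160)) [690. -96.  19.]
top epoxy_carton 0.75 (np.int64(258), np.int64(227)) [475. 18
[... 1263 characters left out ...]
91), np.int64(189)) [600. 294.   2.]
{'t': 1.4, 'joints': array([ 1.02739442e+00,  4.90912786e-01,  1.55889444e+00,  4.50755799e-06,
        1.09170714e+00, -1.05614921e-01]), 'qvel': array([ 0.00082944, -0.00136753,  0.00043435,  0.00056674, -0.00146782,
       -0.00040484]), 'tau': array([ 7.95310116e-04, -6.12461686e+01, -2.58428442e+01,  6.93500857e-02,
        4.45971452e-02, -6.90135693e-06]), 'eef_pos': array([264.95379394, 566.07433452, 292.25491516]), 'tcp_rot': array([3.14151438e+00, 4.27528512e-06, 2.70380359e+00]), 'ft_force': array([-0.73134157, -0.51064768, -0.28257673]), 'moment': array([ 0.01448259, -0.02739728, -0.03003561]), 'grip_force': 0.0, 'opening': 0.9972754397774247}
```

Run:
```python
import cv2
i=cv2.imread("pics/top0.png")[130:290,180:500];cv2.imwrite("pics/topc.png",cv2.resize(i,None,fx=2.5,fy=2.5,interpolation=cv2.INTER_CUBIC))
import numpy as np
P=np.load("top.npy");print(P[130,180],P[290,500])
def fit(x0,x1,y0,y1,z0,z1):
    Q=P.reshape(-1,3);m=(Q[:,0]>x0)&(Q[:,0]<x1)&(Q[:,1]>y0)&(Q[:,1]<y1)&(Q[:,2]>z0)&(Q[:,2]<z1);Q=Q[m]
    r=cv2.minAreaRect(Q[:,:2].astype(np.float32));print(len(Q),r,cv2.boxPoints(r).round());return Q
fit(350,570,50,310,18,70)
fit(400,660,-460,50,18,70)
```

```text
[714.2073386  367.81814038 223.81446328] [ 235.13900994 -962.7116238  -950.08328294]
1318 ((498.4250793457031, 193.71200561523438), (231.89041137695312, 139.64576721191406), 89.80396270751953) [[428.  78.]
 [568.  78.]
 [569. 309.]
 [429. 310.]]
1801 ((538.7564697265625, -211.948974609375), (530.6557006835938, 169.18850708007812), 75.58373260498047) [[ 391. -448.]
 [ 555. -490.]
 [ 687.   24.]
 [ 523.   66.]]
```

View pics/topc.png

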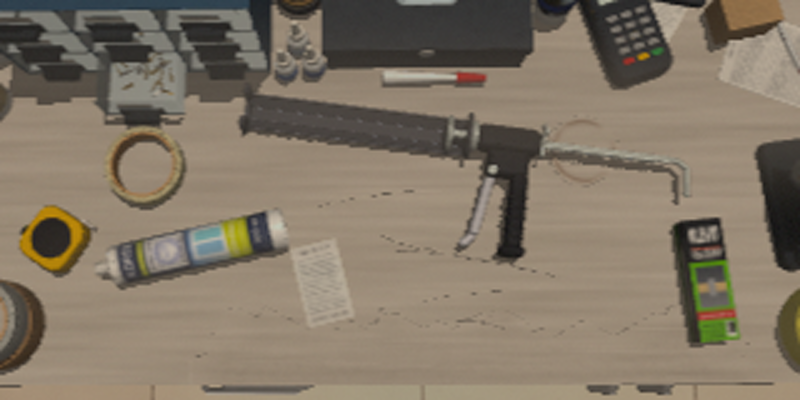

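```bash
cat >> h.py <<'E'
def sel(P,x0,x1,y0,y1,z0,z1):
    Q=P.reshape(-1,3);return Q[(Q[:,0]>x0)&(Q[:,0]<x1)&(Q[:,1]>y0)&(Q[:,1]<y1)&(Q[:,2]>z0)&(Q[:,2]<z1)]
def rep(Q,t):
    r=cv2.minAreaRect(Q[:,:2].astype(np.float32));print(t,len(Q),cv2.boxPoints(r).round().tolist())
    l=cv2.fitLine(Q[:,:2].astype(np.float32),cv2.DIST_HUBER,0,.01,.01).ravel();print(l, "yaw",np.degrees(np.arctan2(l[1],l[0])), "zmax",np.percentile(Q[:,2],[5,50,95]))
E
python3 - <<'E'
from h import *
for f in ["top","side"]:
    P=np.load(f+".npy")
    for u,v in [(292,220),(225,236),(278,174),(396,186),(362,178),(375,200),(385,230),(366,228)]: print(P[v,u].round() if f=="top" else "",end="")
    rep(sel(P,410,530,90,310,30,60),f+" cart")
    rep(sel(P,560,660,-260,250,10,60),f+" gun")
w=env.read_camera("wrist");print(w["camera_matrix"],(np.linalg.inv(w["world_to_cam"])).round(2))
E
```

```text
[496.  86.  47.][449. 285.  51.][646. 135.  18.][ 599. -231.   39.][ 633. -131.    8.][ 559. -167.   24.][ 464. -192.   44.][ 475. -140.    1.]top cart 1083 [[423.0, 305.0], [472.0, 80.0], [519.0, 91.0], [470.0, 315.0]]
[ 2.1869156e-01 -9.7579402e-01  4.6957275e+02  1.9520564e+02] yaw -77.367805 zmax [34.05742055 46.60603978 51.87918779]
top gun 1069 [[560.0, -259.0], [659.0, -259.0], [660.0, 250.0], [561.0, 250.0]]
[ 8.7943241e-02  9.9612546e-01  6.0692603e+02 -7.5382561e+01] yaw 84.954704 zmax [10.78339379 36.12915702 49.09292918]
side cart 304 [[421.0, 287.0], [469.0, 81.0], [517.0, 92.0], [469.0, 298.0]]
[ 2.2924270e-01 -9.7336930e-01  4.5950262e+02  1.8789365e+02] yaw -76.747505 zmax [31.84680069 43.66251349 49.30799607]
side gun 674 [[560.0, -259.0], [659.0, -259.0], [660.0, 247.0], [561.0, 247.0]]
[ 1.1602445e-01  9.9324638e-01  6.0534399e+02 -6.9702240e+01] yaw 83.33728 zmax [12.09201654 35.68096652 50.87204399]
[[320.67963255   0.         319.56652753]
 [  0.         320.67963255 193.559345  ]
 [  0.           0.           1.        ]] [[ 4.2000e-01 -8.7000e-01 -2.5000e-01  1.9484e+02]
 [ 9.1000e-01  4.1000e-01  1.2000e-01  5.9996e+02]
 [ 0.0000e+00 -2.7000e-01  9.6000e-01  3.8506e+02]
 [ 0.0000e+00  0.0000e+00  0.0000e+00  1.0000e+00]]
```

jog_arm(motion=[[0,0,10.4,0,0,0,95],[0,0,10.4,0,0,0,95],[0,0,10.4,0,0,0,95],[0,0,10.4,0,0,0,95],[0,0,10.4,0,0,0,95]])

```text
t: 2.08
eef_pos: [264.9, 566.1, 292.3]
tcp_rot: [3.142, -0.0, 1.79]
ft_force: [0.3, 0.7, -0.9]
opening: 1.001
grip_force: 0.0
```

jog_arm(motion=[[0,0,0,-47,11,-4,95],[0,0,0,-47,11,-4,95],[0,0,0,-47,11,-4,95],[0,0,0,-47,11,-4,95],[0,0,0,-47,11,-4,95],[0,0,0,-47,11,-4,95],[0,0,0,-47,11,-4,95],[0,0,0,-47,11,-4,95],[0,0,0,-47,11,-4,95],[0,0,0,-47,11,-4,95]])

```text
t: 3.32
eef_pos: [477.7, 131.0, 332.6]
tcp_rot: [3.141, -0.0, 1.796]
ft_force: [0.4, 0.6, 0.1]
opening: 0.996
grip_force: 0.0
```

jog_arm(motion=[[0,0,0,0,0,0,95],[0,0,0,0,0,0,95]])

```text
t: 3.58
eef_pos: [477.0, 132.7, 332.2]
tcp_rot: [-3.141, -0.0, 1.796]
ft_force: [-0.2, -0.1, 0.1]
opening: 1.0
grip_force: 0.0
```

Run:
```python
from h import *
s=env.state();print(s["t"],s["eef_pos"],np.degrees(s["tcp_rot"]))
c=env.read_camera("wrist");save(c,"w1");P=pts(c);np.save("w1.npy",P)
for t in ["cartridge","cartridge_shoulder","cartridge_tail","gun_bed","gun_front","gun_rod","gun"]:
    for r in env.recognise("wrist",t)[:1]:
        u,v=np.round(r["location"]).astype(int);print(t,round(r["score"],2),(u,v),P[v,u].round())
rep(sel(P,400,540,70,330,30,60),"cart")
rep(sel(P,400,540,70,330,44,60),"carttop")
rep(sel(P,400,540,-50,350,-10,8),"counter")
```

```text
3.575 [477.00231847 132.6957863  332.18269101] [-1.79991724e+02 -1.48278263e-02  1.02881616e+02]
cartridge 0.81 (np.int64(328), np.int64(109)) [471. 204.  51.]
cartridge_shoulder 0.9 (np.int64(328), np.int64(109)) [471. 204.  51.]
cartridge_tail 0.59 (np.int64(328), np.int64(104)) [469. 209.  50.]
gun_bed 0.72 (np.int64(417), np.int64(229)) [632.  73.   4.]
gun_front 0.8 (np.int64(420), np.int64(231)) [526. 157. 267.]
gun 0.74 (np.int64(418), np.int64(229)) [634.  73.   4.]
cart 8007 [[423.0, 310.0], [473.0, 81.0], [579.0, 104.0], [529.0, 333.0]]
[ 2.1107136e-01 -9.7747064e-01  4.6964151e+02  2.0526967e+02] yaw -77.81485 zmax [33.02232046 47.31176562 51.0164982 ]
carttop 5480 [[432.0, 292.0], [479.0, 82.0], [514.0, 90.0], [467.0, 300.0]]
[ 2.1639787e-01 -9.7630525e-01  4.7103085e+02  1.9866081e+02] yaw -77.50245 zmax [44.78600514 48.98835207 51.20476344]
counter 21797 [[400.0, -50.0], [540.0, -50.0], [540.0, 346.0], [400.0, 346.0]]
[1.4382552e-01 9.8960304e-01 4.7029681e+02 1.4841600e+02] yaw 81.73072 zmax [-1.58107008 -0.1475167   1.78961072]
```

View pics/w1.png

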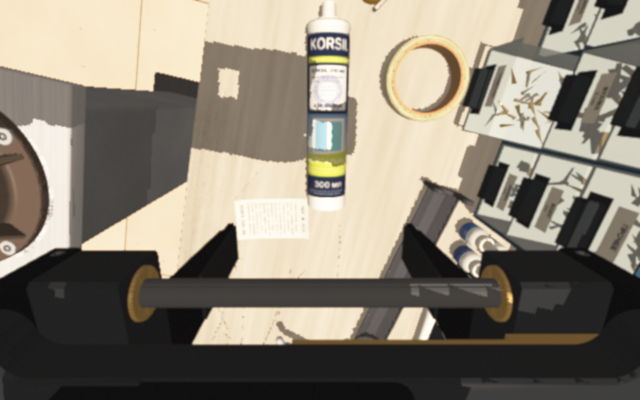

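jog_arm(motion=[[0,0,0,-46,19,-20,95],[0,0,0,-46,19,-20,95],[0,0,0,-46,19,-20,95],[0,0,0,-46,19,-20,95],[0,0,0,-46,19,-20,95],[0,0,0,0,0,0,95],[0,0,0,0,0,0,95]])

```text
t: 4.85
eef_pos: [620.9, -70.1, 431.6]
tcp_rot: [-3.141, -0.001, 1.796]
ft_force: [-0.3, 0.2, 0.7]
opening: 1.003
grip_force: 0.0
```

Run:
```python
from h import *
s=env.state();print(s["t"],s["eef_pos"],np.degrees(s["tcp_rot"]))
c=env.read_camera("wrist");save(c,"w2");P=pts(c);np.save("w2.npy",P)
# top-down height map, 1mm/px, x 540..700 (rows), y -230..180
Q=sel(P,540,700,-250,180,-5,70);H=np.zeros((160,430),np.uint8)
H[(699.9-Q[:,0]).astype(int),(180-Q[:,1]).astype(int)]=np.clip(Q[:,2]*4+30,0,255)
a=cv2.resize(H,None,fx=1.86,fy=1.86,interpolation=cv2.INTER_NEAREST);a=cv2.applyColorMap(a,cv2.COLORMAP_JET)
b=cv2.imread("pics/w2.png")[:260,140:]
b=cv2.resize(b,(a.shape[1],int(260*a.shape[1]/500))) [:300]
cv2.imwrite("pics/w2h.png",np.vstack([a,b])[:598])
```

```text
4.85 [620.93805499 -70.09586721 431.60839672] [-1.79947304e+02 -4.03416017e-02  1.02907089e+02]
```

View pics/w2h.png

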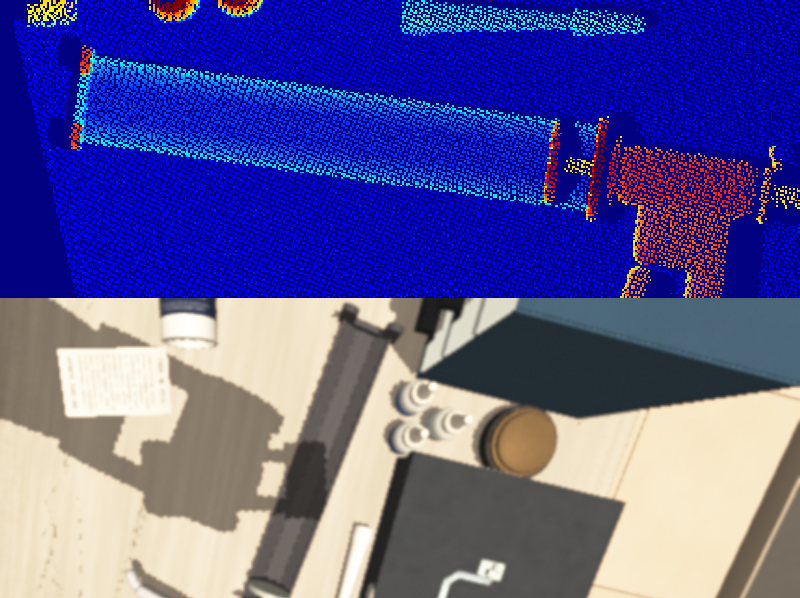

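Run:
```python
from h import *
P=np.load("w2.npy")
for x0,x1,y0,y1 in [(670,700,-60,110),(700,720,-60,0),(700,720,0,40),(700,720,40,110),(720,760,-60,0),(720,760,0,40)]:
    Q=sel(P,x0,x1,y0,y1,8,400);print((x0,x1,y0,y1),len(Q),Q.min(0).round() if len(Q) else "",Q.max(0).round() if len(Q) else "")
# gun yaw: trough points
Q=sel(P,575,680,-108,125,1.5,18)
# restrict around rough axis
d=np.array([.115,.993]);o=np.array([633.,10.])
for k in range(6):
    n=np.array([d[1],-d[0]]);s=(Q[:,:2]-o)@d;t=(Q[:,:2]-o)@n
    m=abs(t)<32;bins=np.arange(-110,115,10);A=[]
    for b in bins:
        q=t[m&(s>=b)&(s<b+10)]
        z=Q[m&(s>=b)&(s<b+10),2]
        if len(q)>20: q=q[z>8]; A.append((b+5,np.percentile(q[q<0],5),np.percentile(q[q>0],95)))
    A=np.array(A);mid=A[:,1:].mean(1);p=np.polyfit(A[:,0],mid,1)
    o=o+n*p[1];d=d+n*p[0];d/=np.linalg.norm(d)
print("axis",o,d,"yaw",np.degrees(np.arctan2(d[1],d[0])),"width",(A[:,2]-A[:,1]).mean(),"res",np.std(mid-np.polyval(p,A[:,0])))
n=np.array([d[1],-d[0]])
def along(zmin,lo,hi):
    Q=sel(P,540,700,-250,180,zmin,60);s=(Q[:,:2]-o)@d;t=(Q[:,:2]-o)@n;m=(abs(t)<31)&(s>lo)&(s<hi);return s[m],t[m]
for z,lo,hi in [(30,100,170),(36,-140,-100),(36,-172,-140)]:
    s,t=along(z,lo,hi);print(z,len(s),np.percentile(s,[2,10,50,90,98]).round(1),np.percentile(t,[2,98]).round(1))
```

```text
(670, 700, -60, 110) 798 [670. -60.   8.] [700. 100. 400.]
(700, 720, -60, 0) 941 [700. -60.   9.] [720.  -0.  88.]
(700, 720, 0, 40) 672 [700.   0.   8.] [720.  40.  89.]
(700, 720, 40, 110) 1354 [700.  40.   9.] [720. 110. 225.]
(720, 760, -60, 0) 1280 [720. -60.  83.] [760.  -0.  93.]
(720, 760, 0, 40) 897 [720.   0.  83.] [760.  39.  88.]
axis [630.0308053  10.3439564] [0.1349355  0.99085438] yaw 82.24510959005183 width 45.706766769117095 res 0.10778295086317606
30 171 [123.8 124.1 125.4 129.  129.8] [-26.9  27.1]
36 136 [-131.2 -130.5 -127.4 -126.2 -126.1] [-20.   19.5]
36 361 [-171.4 -169.2 -154.1 -150.6 -150.4] [-24.3  23.5]
```

jog_arm(motion=[[0,0,0.4,0,0,0,95],[0,0,0,48,-14.3,30,95],[0,0,0,48,-14.3,40,95],[0,0,0,48,-14.3,40,95],[0,0,0,48,-14.3,40,95],[0,0,0,48,-14.3,40,95],[0,0,0,48,-14.3,50,95],[0,0,0,0,0,0,95],[0,0,0,0,0,0,95]])

```text
t: 6.02
eef_pos: [480.6, 183.0, 202.7]
tcp_rot: [3.141, 0.0, 1.79]
ft_force: [-0.1, 0.5, 0.0]
opening: 1.002
grip_force: 0.0
```

```bash
cat >> h.py <<'E'
def delta(tx,ty,tz):
    s=env.state();from_=np.array(s["eef_pos"]);r,p,y=s["tcp_rot"]
    from scipy.spatial.transform import Rotation as R
    print("t",s["t"],from_.round(1),"yaw",np.degrees(y).round(2),"tool delta",R.from_euler("xyz",[r,p,y]).inv().apply(np.array([tx,ty,tz])-from_).round(1))
E
python3 - <<'E'
from h import *
delta(472.7,192,95)
c=env.read_camera("wrist");P=pts(c)
rep(sel(P,400,540,70,330,42,60),"carttop")
E
```

```text
t 6.025 [480.6 183.  202.7] yaw 102.58 tool delta [ 10.5  -5.9 107.7]
carttop 10650 [[430.0, 293.0], [477.0, 82.0], [516.0, 90.0], [468.0, 302.0]]
[ 2.1410495e-01 -9.7681063e-01  4.6788663e+02  2.1463919e+02] yaw -77.63697 zmax [43.07611517 48.68839705 51.02590184]
```

jog_arm(motion=[[0,0,0,10.5,-5.9,0,95],[0,0,0,0,0,30,95],[0,0,0,0,0,30,95],[0,0,0,0,0,28,95],[0,0,0,0,0,20,95],[0,0,0,0,0,0,95],[0,0,0,0,0,0,95]])

```text
t: 6.95
eef_pos: [472.7, 191.7, 95.0]
tcp_rot: [3.14, -0.0, 1.789]
ft_force: [-0.1, 0.1, -0.3]
opening: 0.994
grip_force: 0.0
```

jog_arm(motion=[[0,0,0,0,0,0,70],[0,0,0,0,0,0,58],[0,0,0,0,0,0,45],[0,0,0,0,0,0,40],[0,0,0,0,0,0,40],[0,0,0,0,0,0,40],[0,0,0,0,0,0,40]])

```text
t: 7.82
eef_pos: [472.4, 191.7, 94.1]
tcp_rot: [3.141, -0.0, 1.789]
ft_force: [0.6, 0.0, 0.3]
opening: 0.536
grip_force: 30.0
```

jog_arm(motion=[[0,0,0,0,0,-10,40],[0,0,0,0,0,-20,40],[0,0,0,0,0,-30,40],[0,0,0,0,0,-30,40],[0,0,0,0,0,-20,40],[0,0,0,0,0,0,40]])

```text
t: 8.57
eef_pos: [472.4, 191.7, 205.5]
tcp_rot: [3.139, -0.0, 1.789]
ft_force: [0.6, -1.2, -3.5]
opening: 0.539
grip_force: 30.0
```

jog_arm(motion=[[0,0,6.8,0,0,0,40],[0,0,6.8,0,0,0,40],[0,0,6.8,0,0,0,40],[0,0,0,0,0,0,40],[0,0,0,0,0,0,40]])

```text
t: 9.2
eef_pos: [472.1, 191.6, 203.6]
tcp_rot: [-3.141, 0.0, 1.436]
ft_force: [0.6, -0.2, -3.2]
opening: 0.536
grip_force: 30.0
```

Run:
```python
from h import *
delta(629.2,4.4,204)
c=env.read_camera("wrist");save(c,"w3");P=pts(c);s=env.state();e=s["eef_pos"]
Q=sel(P,*(e[0]-60,e[0]+60),e[1]+20,e[1]+130,e[2]-65,e[2]-20);rep(Q,"cart in hand")
d=np.array([np.cos(s["tcp_rot"][2]),np.sin(s["tcp_rot"][2])]);a=(Q[:,:2]-e[:2])@d
for lo in range(20,130,10):
    q=Q[(a>lo)&(a<lo+10)]
    if len(q)>5: print(lo,len(q),(q[:,2].max()-e[2]).round(1))
```

```text
t 9.2 [472.1 191.6 203.6] yaw 82.26 tool delta [-164.4  180.9   -0.6]
cart in hand 20964 [[450.0, 212.0], [498.0, 205.0], [513.0, 308.0], [465.0, 315.0]]
[1.5679112e-01 9.8763180e-01 4.8124200e+02 2.6205042e+02] yaw 80.97931 zmax [143.68446299 157.27775668 160.36158659]
20 1718 -42.2
30 1950 -42.2
40 2079 -42.0
50 2192 -41.8
60 2330 -41.8
70 2434 -42.0
80 2667 -42.3
90 2822 -41.8
100 1824 -41.4
110 808 -56.7
120 30 -60.5
```

jog_arm(motion=[[0,0,0,-20,22,0,40],[0,0,0,-30,33,0,40],[0,0,0,-32,35,0,40],[0,0,0,-32,35,0,40],[0,0,0,-30,34,0,40],[0,0,0,-20.4,21.9,0,40],[0,0,0,0,0,0,40],[0,0,0,0,0,0,40]])

```text
t: 10.25
eef_pos: [628.4, 4.4, 203.7]
tcp_rot: [-3.14, -0.0, 1.434]
ft_force: [0.3, -0.5, -3.1]
opening: 0.534
grip_force: 30.0
```

Run:
```python
from h import *
delta(629.2,4.4,100)
c=env.read_camera("wrist");save(c,"w4");P=pts(c)
Q=sel(P,600,690,90,170,32,60);rep(Q,"fork");Q=sel(P,600,690,30,150,60,170);rep(Q,"cart");print(Q[:,2].max(), Q[:,1].max())
```

```text
t 10.25 [628.4   4.4 203.7] yaw 82.16 tool delta [1.000e-01 9.000e-01 1.037e+02]
fork 430 [[619.0, 146.0], [620.0, 89.0], [690.0, 90.0], [689.0, 147.0]]
[ 9.8981804e-01 -1.4233866e-01  6.4787531e+02  1.3553949e+02] yaw -8.183196 zmax [35.45554446 44.30085936 46.29909716]
cart 19988 [[607.0, 30.0], [655.0, 24.0], [669.0, 122.0], [621.0, 129.0]]
[1.6320266e-01 9.8659259e-01 6.3792151e+02 7.7320724e+01] yaw 80.607155 zmax [143.55641112 157.31916152 160.46654141]
162.48164053817828 126.49937833375493
```

View pics/w4.png

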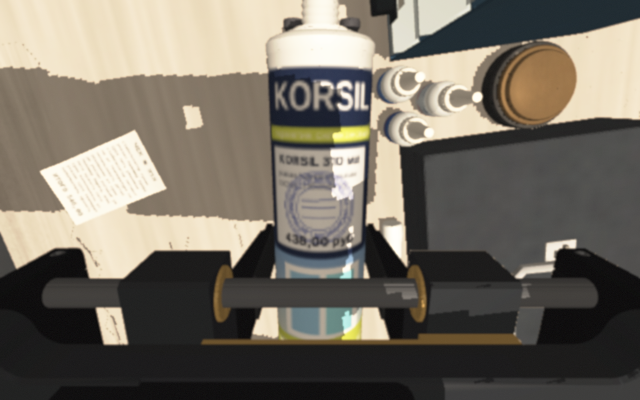

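jog_arm(motion=[[0,0,0,0,0.9,20,40],[0,0,0,0,0,25,40],[0,0,0,0,0,25,40],[0,0,0,0,0,18,40],[0,0,0,0,0,10,40],[0,0,0,0,0,4,40],[0,0,0,0,0,0,40],[0,0,0,0,0,0,40]])

```text
t: 11.3
eef_pos: [630.1, 3.9, 102.7]
tcp_rot: [3.14, -0.0, 1.433]
ft_force: [0.2, -0.3, -3.3]
opening: 0.535
grip_force: 30.0
```

jog_arm(motion=[[0,0,0,0,0,1.5,40],[0,0,0,0,0,1.5,40],[0,0,0,0,0,1,40],[0,0,0,0,0,0,40]])

```text
t: 11.8
eef_pos: [629.8, 3.9, 98.0]
tcp_rot: [-3.141, -0.0, 1.433]
ft_force: [1.0, -0.2, -2.4]
opening: 0.534
grip_force: 30.0
```

jog_arm(motion=[[0,0,0,0,0,1,40],[0,0,0,0,0,0.5,40],[0,0,0,0,0,0,40]])

```text
t: 12.18
eef_pos: [629.9, 3.9, 97.6]
tcp_rot: [3.141, -0.0, 1.433]
ft_force: [-3.0, 0.3, 7.7]
opening: 0.539
grip_force: 30.0
```

jog_arm(motion=[[0,0,0,0,0,-0.5,52],[0,0,0,0,0,0,54],[0,0,0,0,0,0,58],[0,0,0,0,0,0,66],[0,0,0,0,0,0,66],[0,0,0,0,0,0,66],[0,0,0,0,0,0,66]])

```text
t: 13.05
eef_pos: [629.8, 3.9, 97.0]
tcp_rot: [-3.142, -0.0, 1.433]
ft_force: [-0.2, 0.6, 0.8]
opening: 0.692
grip_force: 0.0
```

jog_arm(motion=[[0,0,0,0,0,-15,66],[0,0,0,0,0,-30,66],[0,0,0,0,0,-40,66],[0,0,0,0,0,-40,66],[0,0,0,0,0,-40,80],[0,0,0,0,0,-40,95],[0,0,0,0,0,-40,95],[0,0,0,0,0,-40,95],[0,0,0,-20,0,-40,95],[0,0,0,0,0,0,95]])

```text
t: 14.3
eef_pos: [626.8, -16.7, 426.4]
tcp_rot: [3.135, 0.0, 1.432]
ft_force: [0.0, -0.5, 0.1]
opening: 0.998
grip_force: 0.0
```

jog_arm(motion=[[0,0,0,-40,0,0,95],[0,0,0,-40,0,0,95],[0,0,0,0,0,0,95],[0,0,0,0,0,0,95]])

```text
t: 14.8
eef_pos: [615.9, -94.7, 421.9]
tcp_rot: [-3.141, -0.0, 1.433]
ft_force: [-0.3, 1.7, 0.3]
opening: 1.0
grip_force: 0.0
```

```bash
cat >> h.py <<'E'
def hm(P,x0,x1,y0,y1,n,col=None,f=1.8):
    Q=sel(P,x0,x1,y0,y1,-5,75);H=np.zeros((x1-x0,y1-y0),np.uint8)
    H[(x1-.1-Q[:,0]).astype(int),(y1-.1-Q[:,1]).astype(int)]=np.clip(Q[:,2]*3.8+30,0,255)
    a=cv2.resize(H,None,fx=f,fy=f,interpolation=cv2.INTER_NEAREST);cv2.imwrite("pics/"+n+".png",cv2.applyColorMap(a,cv2.COLORMAP_JET))
E
python3 - <<'E'
from h import *
delta(514,-187,200)
c=env.read_camera("wrist");save(c,"w5");P=pts(c);np.save("w5.npy",P)
hm(P,440,700,-250,180,"w5h")
rep(sel(P,590,680,-120,125,46,60),"cart")
Q=sel(P,590,690,90,170,35,60);rep(Q,"fork")
E
```

```text
t 14.8 [615.9 -94.7 421.9] yaw 82.1 tool delta [-105.5  -88.2  221.9]
cart 4322 [[594.0, -117.0], [632.0, -122.0], [663.0, 106.0], [624.0, 111.0]]
[1.4280500e-01 9.8975086e-01 6.2970825e+02 6.9745965e+00] yaw 81.7898 zmax [46.87589526 52.04980237 54.65366889]
fork 563 [[617.0, 91.0], [665.0, 88.0], [667.0, 109.0], [619.0, 111.0]]
[ 9.9855793e-01 -5.3685185e-02  6.4213763e+02  9.9238358e+01] yaw -3.077414 zmax [39.04511271 51.12315573 54.67708318]
```

View pics/w5h.png

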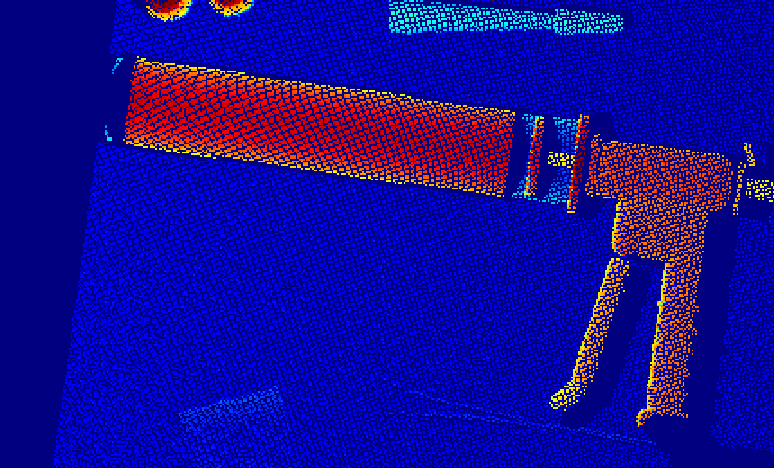

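jog_arm(motion=[[0,0,10,0,0,0,95],[0,0,10,0,0,0,95],[0,0,10,0,0,0,95],[0,0,10,0,0,0,95],[0,0,10,0,0,0,95],[0,0,10,0,0,0,95],[0,0,10,0,0,0,95],[0,0,10,0,0,0,95],[0,0,9.8,0,0,0,95],[0,0,0,0,0,0,95]])

```text
t: 16.1
eef_pos: [616.2, -94.1, 422.0]
tcp_rot: [-3.141, 0.0, -0.132]
ft_force: [0.1, -0.3, 0.8]
opening: 1.001
grip_force: 0.0
```

Run:
```python
from h import *
P=np.load("w5.npy")
for y in (-59,-54): print(y, np.array([609.5,-140.3])-100*np.array([.9909,-.1349])+y*np.array([.1349,.9909]))
o=np.array([609.5,-140.3]);R=np.array([[.9909,-.1349],[.1349,.9909]])
Q=sel(P,440,700,-250,180,12,60);G=(Q[:,:2]-o)@R.T
for x in range(-120,-60,10):
    m=(abs(G[:,0]-x)<2)&(G[:,1]>-100)&(G[:,1]<20);g=np.sort(G[m,1]);print(x,g[[0,-1]].round(1), "gap", [ (g[i].round(1),g[i+1].round(1)) for i in np.where(np.diff(g)>8)[0]])
m=(abs(G[:,0])<15)&(Q[:,2]>35)&(G[:,1]>5)&(G[:,1]<33);print("pusher",np.percentile(G[m,1],[2,98]))
m=(abs(G[:,0])<15)&(Q[:,2]>45)&(G[:,1]>33);print("tube",np.percentile(G[m,1],[.2,99.8]))
delta(502.9,-180.7,180)
```

```text
-59 [ 502.4509 -185.2731]
-54 [ 503.1254 -180.3186]
-120 [-77.6 -11.9] gap [(np.float64(-55.6), np.float64(-24.2))]
-110 [-77.1 -14.5] gap [(np.float64(-56.2), np.float64(-26.5))]
-100 [-75.6 -16.4] gap [(np.float64(-56.4), np.float64(-27.9))]
-90 [-76.1 -18.3] gap [(np.float64(-56.4), np.float64(-29.3))]
-80 [-75.4 -20.4] gap [(np.float64(-56.3), np.float64(-31.2))]
-70 [-77.2 -22. ] gap [(np.float64(-55.4), np.float64(-32.7))]
pusher [ 7.31245929 26.08392559]
tube [ 37.90346831 250.59169001]
t 16.1 [616.2 -94.1 422. ] yaw -7.55 tool delta [-100.9  100.8  242. ]
```

jog_arm(motion=[[0,0,0,-20.2,20.2,48,95],[0,0,0.2,-20.2,20.2,48,95],[0,0,0,-20.2,20.2,48,95],[0,0,0,-20.2,20.2,48,95],[0,0,0,-20.2,20.2,48,95],[0,0,0,0,0,0,95],[0,0,0,0,0,0,95]])

```text
t: 16.98
eef_pos: [503.4, -181.4, 183.0]
tcp_rot: [3.141, -0.002, -0.135]
ft_force: [1.0, -0.7, 0.6]
opening: 1.0
grip_force: 0.0
```

Run:
```python
from h import *
delta(503,-181.3,89)
```

```text
t 16.975 [ 503.4 -181.4  183. ] yaw -7.75 tool delta [-0.5 -0.1 94. ]
```

jog_arm(motion=[[0,0,0,0,0,30,95],[0,0,0,0,0,30,95],[0,0,0,0,0,20,95],[0,0,0,0,0,14,95],[0,0,0,0,0,0,95],[0,0,0,0,0,0,95]])

```text
t: 17.73
eef_pos: [502.9, -181.5, 89.0]
tcp_rot: [3.141, -0.001, -0.137]
ft_force: [-0.1, 0.6, -0.5]
opening: 1.003
grip_force: 0.0
```

jog_arm(motion=[[0,0,0,0,2,0,80],[0,0,0,0,2,0,70],[0,0,0,0,0,0,62],[0,0,0,0,0,0,56],[0,0,0,0,0,0,50],[0,0,0,0,0,0,45],[0,0,0,0,0,0,41],[0,0,0,0,0,0,39],[0,0,0,0,0,0,39]])

```text
t: 18.85
eef_pos: [501.8, -186.2, 88.0]
tcp_rot: [3.141, -0.001, -0.137]
ft_force: [-1.5, -5.0, -0.8]
opening: 0.434
grip_force: 29.5
```

jog_arm(motion=[[0,0,0,0,0,0,60],[0,0,0,0,0,0,80],[0,0,0,0,0,0,88],[0,0,0,0,0,0,88],[0,0,0,0,0,0,88]])

```text
t: 19.48
eef_pos: [501.9, -185.6, 88.1]
tcp_rot: [3.142, -0.0, -0.138]
ft_force: [1.2, -0.7, -0.5]
opening: 0.892
grip_force: 0.6
```

```bash
cat > m.py <<'E'
from h import *
import sys
o=np.array([609.5,-140.3]);R=np.array([[.9909,-.1349],[.1349,.9909]])
for n in ["wrist","top","side"]:
    P=pts(env.read_camera(n))
    Q=sel(P,440,700,-250,180,12,60);G=(Q[:,:2]-o)@R.T
    def p(t,m,q):
        if m.sum()>4: print(n,t,m.sum(),np.percentile(G[m,1],q).round(1))
    p("rearplate/pusher",(abs(G[:,0])<15)&(Q[:,2]>36)&(Q[:,2]<48)&(G[:,1]>-5)&(G[:,1]<70),[2,50,98])
    p("tube",(abs(G[:,0])<15)&(Q[:,2]>48)&(G[:,1]>20),[.3,99.7])
    p("fork",(abs(abs(G[:,0])-22)<6)&(Q[:,2]>38)&(Q[:,2]<49)&(G[:,1]>272),[2,98])
    m=(Q[:,2]>48)&(G[:,1]>50)&(abs(G[:,0])<20)
    if m.sum()>20: print(n,"cart mid x", np.median(G[m,0]).round(1))
s=env.state();print(s["t"],s["opening"]*95.1,s["eef_pos"].round(1))
E
python3 m.py
```

```text
wrist rearplate/pusher 2201 [-4.8 27.1 51.4]
wrist tube 6385 [26.4 64. ]
wrist cart mid x -5.1
top rearplate/pusher 32 [-3.  35.2 67.6]
top tube 275 [ 24. 164.]
top fork 9 [272.3 278. ]
top cart mid x 4.9
side tube 11 [ 47.1 105.2]
19.625 87.78024440685631 [ 501.7 -185.5   88. ]
```

jog_arm(motion=[[0,0,0,0,0,0,70],[0,0,0,0,0,0,62],[0,0,0,0,0,0,56],[0,0,0,0,0,0,50],[0,0,0,0,0,0,45],[0,0,0,0,0,0,41],[0,0,0,0,0,0,39],[0,0,0,0,0,0,39]])

```text
t: 20.62
eef_pos: [501.7, -186.0, 87.9]
tcp_rot: [3.141, -0.0, -0.138]
ft_force: [-1.7, -4.9, -3.1]
opening: 0.426
grip_force: 29.3
```

jog_arm(motion=[[0,0,0,0,0,0,60],[0,0,0,0,0,0,80],[0,0,0,0,0,0,88],[0,0,0,0,0,0,88],[0,0,0,0,0,0,88]])

```text
t: 21.25
eef_pos: [502.0, -185.6, 88.2]
tcp_rot: [3.141, -0.001, -0.138]
ft_force: [2.2, 1.8, -0.5]
opening: 0.887
grip_force: 0.7
```

Run:
```python
from h import *
c=env.read_camera("wrist");save(c,"w6");P=pts(c)
hm(P,440,700,-250,60,"w6h",f=1.5)
a=cv2.imread("pics/w6h.png");b=cv2.resize(cv2.imread("pics/w6.png"),(465,290))
t=cv2.imread("pics/top0.png")*0;c=env.read_camera("top");t=cv2.resize(c["color"][...,::-1][150:240,260:420],(465,262))
s=np.vstack([a,b]);cv2.imwrite("pics/w6c.png",np.vstack([b,t]));cv2.imwrite("pics/w6h.png",a)
```

```text
(no output)
```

View pics/w6c.png

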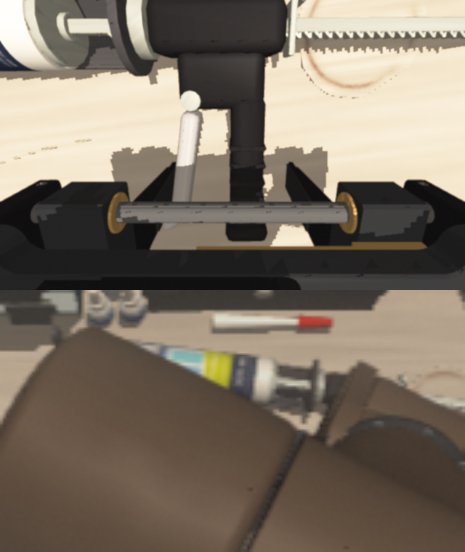

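jog_arm(motion=[[0,0,0,0,0,0,70],[0,0,0,0,0,0,62],[0,0,0,0,0,0,56],[0,0,0,0,0,0,50],[0,0,0,0,0,0,45],[0,0,0,0,0,0,41],[0,0,0,0,0,0,39],[0,0,0,0,0,0,39]])

```text
t: 22.35
eef_pos: [501.6, -186.1, 87.9]
tcp_rot: [3.141, 0.0, -0.137]
ft_force: [-1.8, -4.6, -1.6]
opening: 0.419
grip_force: 29.1
```

```bash
python3 m.py
```

```text
wrist rearplate/pusher 3206 [-4.5 52.1 65.3]
wrist tube 1622 [50.6 63.5]
wrist cart mid x -0.5
top rearplate/pusher 33 [-2.2 50.5 67.6]
top tube 202 [ 49.2 203.8]
top fork 8 [274.2 277.7]
top cart mid x 7.9
side tube 15 [49.9 97.6]
22.5 39.988406348031475 [ 501.7 -186.1   87.9]
```

jog_arm(motion=[[0,0,0,0,0,0,60],[0,0,0,0,0,0,80],[0,0,0,0,0,0,88],[0,0,0,0,0,0,88],[0,0,0,0,0,0,88]])

```text
t: 23.12
eef_pos: [501.9, -185.6, 88.1]
tcp_rot: [3.142, -0.0, -0.138]
ft_force: [1.6, 0.8, 0.7]
opening: 0.887
grip_force: 0.7
```

jog_arm(motion=[[0,0,0,0,0,0,70],[0,0,0,0,0,0,63],[0,0,0,0,0,0,59],[0,0,0,0,0,0,56],[0,0,0,0,0,0,53],[0,0,0,0,0,0,50],[0,0,0,0,0,0,47],[0,0,0,0,0,0,44],[0,0,0,0,0,0,41],[0,0,0,0,0,0,39]])

```text
t: 24.38
eef_pos: [501.3, -185.6, 88.0]
tcp_rot: [3.142, 0.001, -0.137]
ft_force: [-4.9, -1.7, 1.5]
opening: 0.525
grip_force: 30.1
```

```bash
python3 m.py
```

```text
wrist rearplate/pusher 2692 [49.1 53.4 65.9]
wrist tube 1438 [51.9 64.6]
wrist cart mid x -0.7
top rearplate/pusher 30 [ 9.1 58.1 68.4]
top tube 211 [ 50.5 203.2]
top cart mid x 7.5
side tube 15 [55.6 98.2]
24.525 49.70566592392637 [ 501.3 -185.7   88. ]
```

Run:
```python
from h import *
o=np.array([609.5,-140.3]);R=np.array([[.9909,-.1349],[.1349,.9909]])
c=env.read_camera("wrist");save(c,"w7")
P=pts(c);hm(P,440,700,-290,60,"w7h",f=1.3)
t=env.read_camera("top");T=pts(t)
Q=sel(T,560,720,60,190,5,70);G=(Q[:,:2]-o)@R.T
m=(G[:,1]>225)&(abs(G[:,0])<40)
for g,z in sorted(zip(G[m].round(0).tolist(),Q[m,2].round()),key=lambda a:a[0][1]): print(g,z,end="; ")
Q=sel(P,560,720,-240,0,5,70);G=(Q[:,:2]-o)@R.T
for x0 in (-24,-15,0,15):
    print(x0)
    for b in range(-96,66,3):
        q=Q[(abs(G[:,0]-x0)<4)&(G[:,1]>b)&(G[:,1]<=b+3),2]
        if len(q)>3: print((b,int(np.median(q))),end=" ")
a=cv2.imread("pics/w7h.png");b=cv2.resize(t["color"][...,::-1][130:250,230:430],(455,273))
cv2.imwrite("pics/w7c.png",np.vstack([a,b]))
```

```text
[24.0, 259.0] 42.0; [20.0, 261.0] 44.0; [23.0, 262.0] 44.0; [22.0, 264.0] 47.0; [19.0, 264.0] 46.0; [15.0, 266.0] 51.0; [18.0, 267.0] 49.0; [23.0, 268.0] 44.0; [29.0, 270.0] 33.0; [21.0, 270.0] 47.0; [25.0, 271.0] 44.0; [19.0, 271.0] 43.0; [17.0, 271.0] 38.0; [29.0, 272.0] 43.0; [27.0, 274.0] 48.0; [25.0, 274.0] 45.0; [21.0, 274.0] 47.0; [19.0, 274.0] 43.0; [17.0, 274.0] 39.0; [7.0, 279.0] 37.0; [5.0, 282.0] 33.0; [8.0, 283.0] 33.0; [11.0, 284.0] 31.0; [0.0, 284.0] 36.0; [6.0, 285.0] 37.0; [4.0, 285.0] 35.0; [10.0, 286.0] 33.0; [-1.0, 287.0] 37.0; [3.0, 288.0] 34.0; [-3.0, 288.0] 33.0; [39.0, 289.0] 24.0; [7.0, 289.0] 34.0; [39.0, 293.0] 22.0; [27.0, 293.0] 6.0; [39.0, 296.0] 22.0; [38.0, 297.0] 33.0; [38.0, 299.0] 24.0; [38.0, 302.0] 23.0; [40.0, 305.0] 27.0; [38.0, 305.0] 22.0; [38.0, 307.0] 31.0; [37.0, 308.0] 21.0; [39.0, 311.0] 27.0; [36.0, 311.0] 24.0; [35.0, 314.0] 25.0; [39.0, 315.0] 24.0; [40.0, 317.0] 32.0; [37.0, 317.0] 30.0; [37.0, 318.0] 19.0; [40.0, 320.0] 30.0; [37.0, 320.0] 28.0; [36.0, 321.0] 21.0; [39.0, 323.0] 31.0; [36.0, 323.0] 29.0; [34.0, 323.0] 25.0; [-29.0, 3
[... 853 characters left out ...]
6) (-42, 46) (-39, 46) (-36, 46) (-33, 46) (-30, 46) (-27, 46) (-24, 46) (-21, 45) (-18, 44) (-15, 46) (-12, 47) (-9, 51) (-6, 57) (-3, 57) (6, 34) (9, 33) (12, 34) (15, 33) (18, 33) (21, 33) (24, 33) (27, 34) (30, 33) (33, 33) (36, 33) (39, 33) (42, 33) (45, 33) (48, 33) (51, 38) (54, 51) (57, 51) 15
(-96, 38) (-93, 39) (-90, 44) (-87, 45) (-84, 46) (-81, 46) (-78, 46) (-75, 46) (-72, 46) (-69, 45) (-66, 46) (-63, 46) (-60, 46) (-57, 46) (-54, 46) (-51, 46) (-48, 46) (-45, 45) (-42, 46) (-39, 46) (-36, 46) (-33, 46) (-30, 46) (-27, 46) (-24, 46) (-21, 45) (-18, 44) (-15, 45) (-12, 47) (-9, 47) (21, 6) (24, 6) (27, 6) (30, 6) (33, 6) (36, 6) (39, 6) (42, 6) (45, 6) (48, 29) (51, 29) (54, 25)
```

View pics/w7c.png

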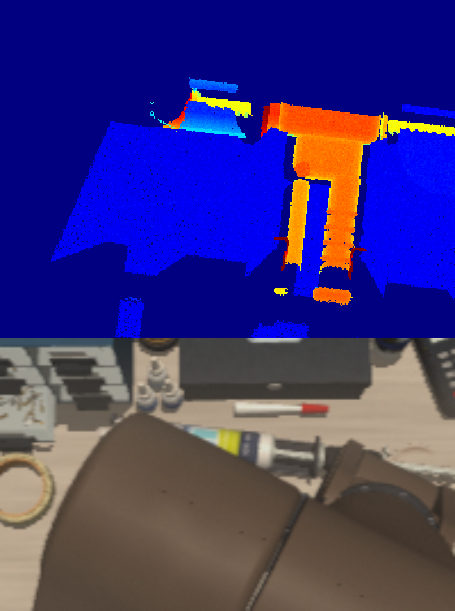

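```bash
python3 - <<'E'
from h import *
o=np.array([609.5,-140.3]);R=np.array([[.9909,-.1349],[.1349,.9909]])
A=np.load("w5.npy");B=pts(env.read_camera("wrist"))
for n,P in (("w5",A),("now",B)):
    Q=sel(P,440,720,-260,0,5,70);G=(Q[:,:2]-o)@R.T;z=Q[:,2]
    m=(abs(G[:,0])<20)&(z>42.5);h=m&(G[:,1]<-20)&(G[:,1]>-110);print(n,"housing rear",np.percentile(G[h,1],[.5,1,2]))
    h=m&(G[:,1]>-18)&(G[:,1]<8)&(z>47);print("plate",len(G[h]),np.percentile(G[h,1],[2,50,98]) if h.any() else "")
    h=(G[:,0]>-75)&(G[:,0]<-60)&(z>30)&(G[:,1]<-45)&(G[:,1]>-100);print("handle",np.percentile(G[h,1],[2,50,98]))
E
python3 -c "
from h import *
print(env.state()['grip_force'],env.state()['opening']*95.1)"
```

```text
w5 housing rear [-86.47016426 -85.97231778 -84.38864167]
plate 143 [-10.68261286  -1.01498736   1.51728775]
handle [-75.91709655 -63.4058294  -55.85940687]
now housing rear [-89.10842612 -88.54027731 -87.51846898]
plate 2602 [-14.47706703  -6.70435653  -2.29755653]
handle [-82.37585494 -71.37969952 -61.01563835]
30.115955471992493 49.68304120329174
```

jog_arm(motion=[[0,0,0,0,0,0,39],[0,0,0,0,0,0,39],[0,0,0,0,0,0,39],[0,0,0,0,0,0,39]])

```text
t: 25.18
eef_pos: [501.3, -185.7, 88.0]
tcp_rot: [3.142, 0.001, -0.137]
ft_force: [-3.9, -1.8, 0.7]
opening: 0.524
grip_force: 30.1
```

```bash
python3 m.py
python3 - <<'E'
from h import *
o=np.array([609.5,-140.3]);R=np.array([[.9909,-.1349],[.1349,.9909]])
for n in ("side","top"):
    P=pts(env.read_camera(n));Q=sel(P,560,720,60,190,5,70);G=(Q[:,:2]-o)@R.T
    f=(abs(abs(G[:,0])-22)<6)&(Q[:,2]>38)&(G[:,1]>255);s=(abs(G[:,0])<12)&(Q[:,2]>28)&(G[:,1]>262)
    print(n,"right/left prong",np.sort(G[f,1]).round()[-6:],"stub end",np.sort(G[s,1]).round()[-4:])
E
```

```text
wrist rearplate/pusher 2714 [49.1 53.4 65.9]
wrist tube 1436 [51.8 63.7]
wrist cart mid x -0.9
top rearplate/pusher 25 [ 2.7 53.1 68. ]
top tube 209 [ 50.4 203.6]
top cart mid x 7.3
side tube 15 [50.3 95.5]
25.325 49.92834354111172 [ 501.3 -185.7   88. ]
side right/left prong [266. 267. 271. 276. 276.] stub end []
top right/left prong [271. 272. 274. 274. 274. 275.] stub end [287. 288. 288. 289.]
```

```bash
python3 -c "
from cell import env
print(env.job_done())"
```

```text
the job is handed in; nothing more can be done
None
```

I laid the cartridge in the cradle with its stub forward and pumped the trigger until it stopped short. By my measurements the shoulder is home against the front plate. I handed the job in at about 25 s with the trigger held at about 30 N, or roughly 45 N of push. The gun slid back about 5 mm while pumping. The hand-in gave no verdict.

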